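Refit the turntable clip of a sample changer

ROBOT

A 6-joint arm with a two-finger parallel gripper is mounted at the origin on the work surface. World frame = base frame: x ahead of the robot, y to its left, z up, the work surface at z = 0. Lengths are in m, angles in rad, forces in N, time in s.
With the tool pointing down it reaches from about 0.3 to 0.775 m from the base axis. Payload 14.6 kg.
Tool frame: the origin (TCP) lies on the front face of the gripper's body, between the roots of the fingers; the fingertips stand 97 mm ahead of it and the grasp point (between the pads) lies 78 mm ahead of it; z points along the fingers, x is the direction in which the jaws open and shut, and the axes are right-handed (so a half turn about z gives the same grasp; the last joint's range is limited). The gripper opens to 94 mm and grips with 3 to 60 N. Pads are 16 mm wide; open, the fingers measure 119 mm over their backs; the gripper's body (75 mm by 177 mm) begins 78 mm behind the grasp point.
Start: joints at [1.114, 0.3, 1.521, -0, 1.321, -0.067], TCP at [0.209, 0.509, 0.303] pointing down, gripper open.
Joint ranges: [-3.03, 3.03], [-0.79, 2.21], [0.23, 2.52], [-1.04, 4.18], [0, 3.07], [-2.55, 2.55]. Speed limits (rad/s): [2.22, 2.22, 2.57, 3.14, 3.14, 3.14].

INTERFACE

Orientations are given as [roll, pitch, yaw] about the fixed x, y, z axes, in that order (R = Rz(yaw) Ry(pitch) Rx(roll)).
In Python, from station import sensors, camera, ctrl gives the robot as it stands.
- The arm moves only by the tool move_arm, never from a script. Its argument "rows" is text: rows parted by semicolons, each of 6 numbers parted by spaces: the shift along the tool's x, y, z in mm, then the turn, a rotation vector about the tool's x, y, z in rad. In form: x y z wx wy wz; .... A call has 1 to 20 rows; each row shifts and turns the pose as measured when the row begins, along the tool's axes as they then stand; what a row does not reach is not made up. A row lasts 1/8 s, in which the tool goes at most 62.5 mm and 10.7 degrees, less where a joint would pass 70% of its speed; a pose out of reach is approached as far as the arm can. A call with a gripper value outside its range is refused whole. "grip" is the opening, from -1 (shut) to 1 (fully open), set as the call begins (left out, the last holds). The fingers move at their own pace and stop on an object; "newtons" is the grip in N (left out, the last holds). Time passes only in rows, so rows that do not move let the fingers close. It gives the time, the measured TCP pose, the force and the opening at its end, in the units of the state.
- sensors.get_obs(): the state, without advancing time (a new reading comes with each control period).
- camera(name): name is "scene" or "top" or "wrist"; returns a dict with "color" (480x640x3 uint8, blue, green, red), "z_map" (480x640 float32, m along the optical axis (not along the pixel's ray), 0 where there is no reading), "mtx" (3x3 intrinsics, pixels), "position" and "attitude" of the camera in the world; the wrist camera has in their place "hand_eye" (4x4, takes a point from camera to tool coordinates, whose origin is the TCP and whose axes are the tool frame's). Camera axes: x right, y down, z forward; pixel columns grow to the right and rows downward; lengths in m; the calibration is good to about 2 mm. A picture is of the moment at which its call begins: read the wrist's pose just before it.
- ctrl.hand_in(): hands the job in, once; it reports no verdict.
The state is a dict: "time_s": time; "qpos": joint angles; "joint_vel": joint speeds; "tau": joint torques, N m; "ee_pos": TCP position; "eef_rot": TCP orientation; "force": force on the tool from outside, world axes, zero at the start; "moment": the same for the moment, N m; "grip_width": finger opening in m.
Only numpy, scipy, OpenCV 4.12 (cv2) and the standard library are available. Lean on these libraries where they do the work, as an engineer would, in place of code of your own. Each camera call takes 0.05 s, during which the arm holds its last target.

TASK

The sample changer's turntable has been put back on its spindle after cleaning, but the spring under it lifts its hub over the spindle's groove. Take the larger of the two clips from the steel tray, press the turntable down with it beside the spindle's head, and push the clip sideways into the groove under the head until it snaps fully home round the spindle, flat and fin up; then let go. Feel your way and do not force it, and leave the smaller clip, the beaker, the wash bottle and the two loose vials where they are.

Things in the scene. Friction and masses are not known exactly. Their poses are not given: they have to be found in the camera images.
- changer: The sample changer: low white instrument, 200 x 220 mm, 66 mm high, with a round white turntable, 208 mm across, capped vials round its rim, and a steel spindle standing up through its middle. Origin on the bench, on the spindle's axis; z up along the axis, -x towards its small front panel.
- hub_low (a point): Where the middle of the turntable's raised hub (flat face, 120 mm across) is with the turntable free and the lift fully down, 110 mm above the bench. A screw lift carries spindle and turntable together; it has been left 0 to 20 mm higher than this, and stays there: find the height by touch or sight. The vial caps are 9 mm below the hub face.
- turntable (a joint): How far the turntable is pressed down on its spring, in m: 0 free (its upper stop, hub face 5 mm above the groove's lower wall), at most 0.008. It takes 3 N at the start and 1 N more per mm. It does not turn. With the clip home it is held down by 0.0035.
- groove_low (a point): Middle of the groove's lower wall with the lift fully down, on the spindle's axis, 105 mm above the bench. Groove 6.5 mm wide round a neck 15 mm thick; above it the head, 20 mm across and 8 mm tall, flat top 14.5 mm above this point; below it the spindle is 20 mm thick. All of it is raised by the lift, by 0 to 20 mm, which this point does not follow.
- clip_bore (a point): The larger clip, blackened spring steel, 5 mm thick, 59 x 29 mm, 65 g: middle of its round opening (16 mm), half-way through its thickness. x points out of the mouth, z up. The prong tips, 14 mm ahead, are flared to 24 mm apart, narrowing to an 11.6 mm throat that springs open over the neck with some 5 N of push, then snaps in. Home: this point on the spindle's axis.
- clip_fin (a point): Centre of the larger clip's upright fin, by which it is pinched: 10 mm thick (along y), 18 mm long (along x), its top 13.5 mm above this point, the clip's underside 18.5 mm below it. It lies 36 mm behind the middle of the opening (-x); same axes. The clip lies flat in a shallow steel tray (floor 3 mm thick, rim 12 mm high).
- small_clip_mid (a point): Middle of the smaller clip, 37 mm long, 18 mm wide, of the same shape and steel, in the same tray. Not needed.
- beaker_mid (a point): Glass beaker, 74 mm wide, 88 mm high: its centre. Bystander.
- wash_bottle_mid (a point): Wash bottle with spout, 68 mm wide, 185 mm high: centre of its body, 70 mm up. Bystander.
- vial0_mid (a point): Capped amber vial, 22 mm wide, 45 mm high, on the bench: its centre. Bystander.
- vial1_mid (a point): The other such vial: its centre. Bystander.

How it is judged:
By the outcome, as a careful person would: the job done as asked, in the order asked, and still so for the second after the job is handed in, with the robot touching nothing.
It also fails if it takes over 45 s, if anything falls off the work surface, if the arm or the gripper's body presses on something with over 40 N, if the wrist force passes 120 N, or if a joint passes its speed limit or range.

## Working session

There is one attempt and no reset: what is moved stays moved. The work goes in short steps, Python scripts to look and compute and a tool call to move; the robot and the scene stay as the last step left them, time stands still between calls to the robot, and variables do not carry over. Pictures are saved under pics/ and viewed, and the job is handed in when it is done.

Besides the shell and the picture viewer there is one more tool, called after "Request:" in YAML: its name, and indented under it one key for each argument. move_arm: Moves the arm, as the interface text tells. Its arguments: {"type":"object","properties":{"rows":{"type":"string"},"grip":{"type":"number"},"newtons":{"type":"number"}},"required":["rows"]}

```bash
ls; mkdir -p pics; cat > h.py <<'E'
import numpy as np, cv2
from station import sensors, camera, ctrl
from scipy.spatial.transform import Rotation as R
def pose():
    o=sensors.get_obs(); return np.array(o["ee_pos"]),np.array(o["eef_rot"]),o
E
python3 - <<'E'
from h import *
p,r,o=pose(); print({k:np.round(v,4) for k,v in o.items()})
for n in ["scene","top","wrist"]:
    c=camera(n); cv2.imwrite(f"pics/{n}0.png",c["color"]); np.savez(f"{n}0.npz",**c)
    print(n,{k:c[k] for k in c if k not in("color","z_map")})
E
```

```text
pics
{'time_s': np.float64(0.0), 'qpos': array([ 1.1144,  0.3005,  1.5216, -0.    ,  1.3207, -0.0666]), 'joint_vel': array([-0.0008,  0.001 , -0.0007,  0.0016, -0.0005,  0.0021]), 'tau': array([ 7.00000e-04, -5.31809e+01, -3.52739e+01,  7.09000e-02,
        2.44000e-02, -1.00000e-04]), 'ee_pos': array([0.2089, 0.5086, 0.3021]), 'eef_rot': array([-3.1415e+00,  1.2000e-03,  1.1810e+00]), 'force': array([ 0.2571,  0.3846, -0.8648]), 'moment': array([-0.0387,  0.0046, -0.0124]), 'grip_width': np.float64(0.0939)}
scene {'mtx': array([[564.04924084,   0.        , 319.18612865],
       [  0.        , 564.04924084, 241.60675849],
       [  0.        ,   0.        ,   1.        ]]), 'position': array([ 1.34303039, -0.36822735,  0.71585764]), 'attitude': array([-2.17169165, -0.02198856,  1.07927716])}
top {'mtx': array([[433.35998015,   0.        , 322.90841278],
       [  0.        , 433.35998015, 244.91815359],
       [  0.        ,   0.        ,   1.        ]]), 'position': array([0.4201521 , 0.04906745, 1.17087624]), 'attitude': array([-3.00889114,  0.01937577, -1.57163021])}
wrist {'mtx': array([[377.1588901 ,   0.        , 321.46526644],
       [  0.        , 377.1588901 , 242.09994432],
       [  0.        ,   0.        ,   1.        ]]), 'hand_eye': array([[ 9.99999517e-01, -7.42680184e-04,  6.43386670e-04,
         6.43012383e-04],
       [ 5.68877015e-04,  9.71461698e-01,  2.37195795e-01,
        -6.80335800e-02],
       [-8.01186124e-04, -2.37195314e-01,  9.71461652e-01,
        -8.30624209e-02],
       [ 0.00000000e+00,  0.00000000e+00,  0.00000000e+00,
         1.00000000e+00]])}
```

View pics/scene0.png

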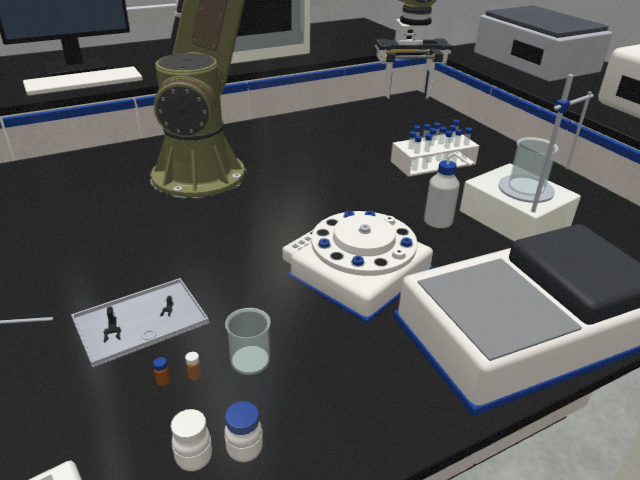

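View pics/top0.png

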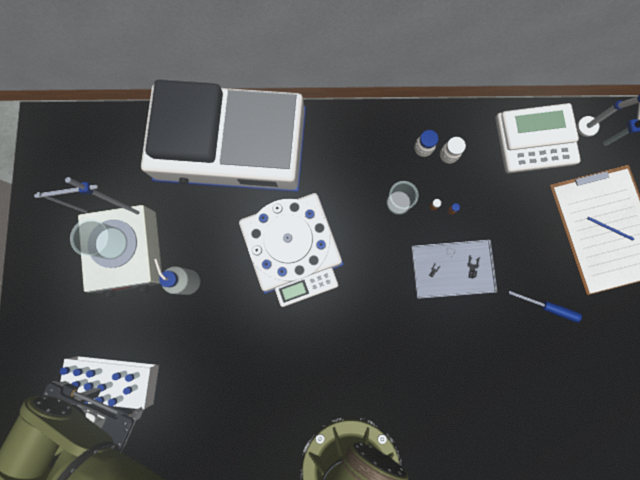

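View pics/wrist0.png

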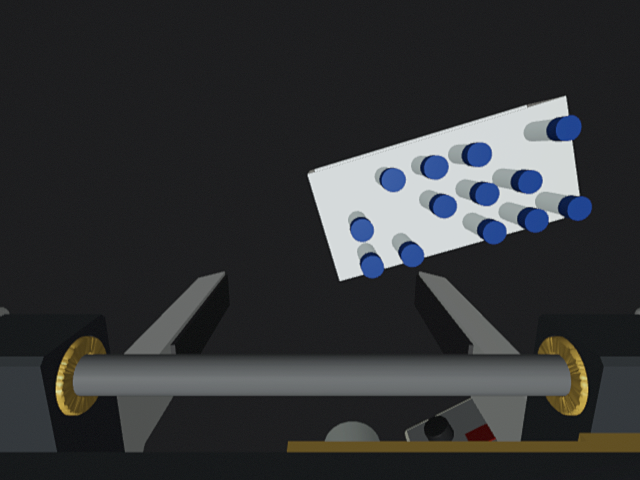

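The top view shows the tray at about (455,268), the larger clip at (473,267), the smaller at (434,270) and the spindle at (288,238). I'll zoom in and measure from there.

```bash
cat >> h.py <<'E'
def cam_T(c,pr=None):
    T=np.eye(4)
    if "hand_eye" in c:
        B=np.eye(4);B[:3,:3]=R.from_euler('xyz',pr[1]).as_matrix();B[:3,3]=pr[0]; return B@c["hand_eye"]
    T[:3,:3]=R.from_euler('xyz',c["attitude"]).as_matrix();T[:3,3]=c["position"];return T
def ray(c,T,uv,z):
    d=T[:3,:3]@np.linalg.inv(c["mtx"])@np.array([uv[0],uv[1],1.]); return T[:3,3]+d*(z-T[2,3])/d[2]
def dep(c,T,uv):
    u,v=int(round(uv[0])),int(round(uv[1])); zz=c["z_map"][v,u]
    return T[:3,3]+T[:3,:3]@np.linalg.inv(c["mtx"])@np.array([uv[0],uv[1],1.])*zz
E
python3 - <<'E'
from h import *
c=np.load("top0.npz");T=cam_T(c)
for n,uv in dict(spind=(288,238),hub=(300,225),clipfin=(473,260),clip2=(473,270),sm=(434,270),tray=(455,285),bench=(400,350),cap=(320,244),beaker=(402,197),wash=(180,281)).items(): print(n,np.round(dep(c,T,uv),4))
a=c["color"][225:310,400:510]; b=c["color"][185:315,230:350]
cv2.imwrite("pics/topA.png",cv2.resize(a,None,fx=7,fy=7,interpolation=2))
cv2.imwrite("pics/topB.png",cv2.resize(b,None,fx=4.5,fy=4.5,interpolation=2))
s=np.load("scene0.npz")["color"]
cv2.imwrite("pics/scA.png",cv2.resize(s[270:370,60:220],None,fx=5,fy=5,interpolation=2))
cv2.imwrite("pics/scB.png",cv2.resize(s[190:320,270:450],None,fx=4.4,fy=4.4,interpolation=2))
E
```

```text
spind [0.5776 0.1548 0.1223]
hub [0.6114 0.1262 0.1132]
clipfin [ 0.5336 -0.3314  0.0049]
clip2 [ 0.5043 -0.3195  0.0376]
sm [ 0.5068 -0.2256  0.0077]
tray [ 0.4668 -0.2805  0.0053]
bench [ 0.2971 -0.1306  0.0031]
cap [0.5647 0.0768 0.1054]
beaker [ 0.7077 -0.1457  0.0055]
wash [0.4729 0.417  0.1215]
```

View pics/topA.png

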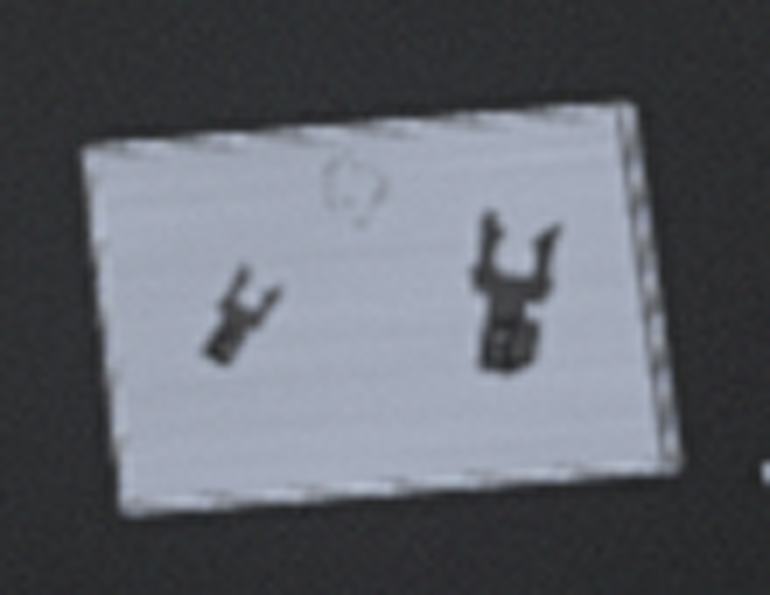

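View pics/topB.png

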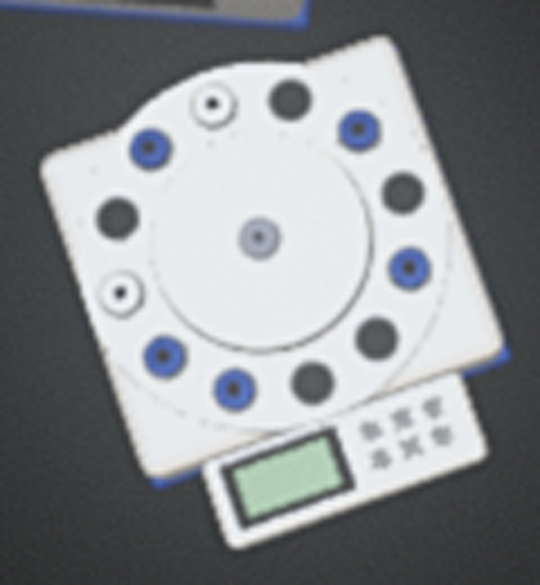

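View pics/scB.png

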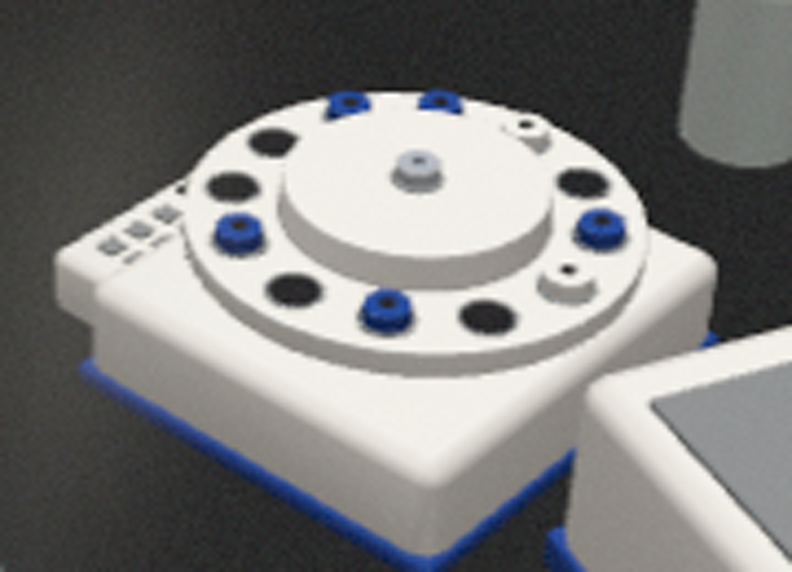

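View pics/scA.png

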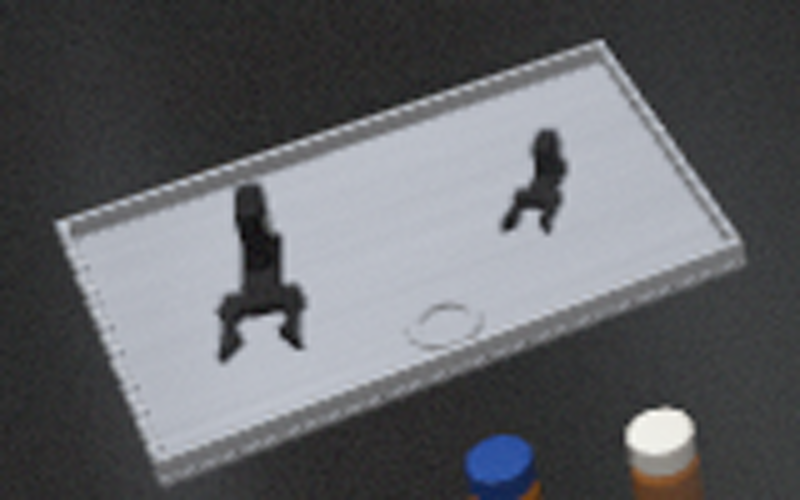

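The scene crops show the larger clip's mouth pointing roughly +x (world), and the spindle is clear on every side. Next I need a row planner and a wrist close-up of the clip.

```bash
cat >> h.py <<'E'
def plan(p,e,P,E,n,dz=None):
    "rows from pose (p,e) to (P,E) in n equal steps, linear, yaw turn via rotvec about tool"
    R0=R.from_euler('xyz',e);R1=R.from_euler('xyz',E); w=(R0.inv()*R1).as_rotvec()
    rows=[]
    for i in range(n):
        Ri=R0*R.from_rotvec(w*i/n); d=Ri.inv().apply((np.array(P)-p)/n)*1000
        rows.append(" ".join(f"{x:.0f}" if abs(x)>=.5 else "0" for x in d)+" "+" ".join(f"{x:.3f}" if abs(x)>.0005 else "0" for x in w/n))
    return "; ".join(rows)
E
python3 - <<'E'
from h import *
p,r,o=pose()
print(plan(p,r,[0.44,-0.315,0.30],[np.pi,0,-1.57],18))
E
```

```text
-37 29 0 0 0 0.153; -33 35 0 0 0 0.153; -27 39 0 0 0 0.153; -21 43 0 0 0 0.153; -14 45 0 0 0 0.153; -7 47 0 0 0 0.153; 0 48 0 0 0 0.153; 8 47 0 0 0 0.153; 15 45 0 0 0 0.153; 21 42 0 0 0 0.153; 28 39 0 0 0 0.153; 33 34 0 0 0 0.153; 38 29 0 0 0 0.153; 42 22 0 0 0 0.153; 45 16 0 0 0 0.153; 47 9 0 0 0 0.153; 47 2 0 0 0 0.153; 47 -6 0 0 0 0.153
```

Request:
move_arm:
  rows: "-37 29 0 0 0 0.153; -33 35 0 0 0 0.153; -27 39 0 0 0 0.153; -21 43 0 0 0 0.153; -14 45 0 0 0 0.153; -7 47 0 0 0 0.153; 0 48 0 0 0 0.153; 8 47 0 0 0 0.153; 15 45 0 0 0 0.153; 21 42 0 0 0 0.153; 28 39 0 0 0 0.153; 33 34 0 0 0 0.153; 38 29 0 0 0 0.153; 42 22 0 0 0 0.153; 45 16 0 0 0 0.153; 47 9 0 0 0 0.153; 47 2 0 0 0 0.153; 47 -6 0 0 0 0.153"
  grip: 1

```text
time_s: 2.4
ee_pos: [0.4057, -0.35, 0.3024]
eef_rot: [-3.14, -0.002, -1.661]
force: [1.0, 1.3, 0.5]
grip_width: 0.094
```

```bash
python3 - <<'E'
from h import *
p,r,o=pose()
print(plan(p,r,[0.45,-0.315,0.22],[np.pi,0,-1.57],3))
E
```

```text
-13 -14 27 -0.001 -0.001 -0.030; -13 -14 27 -0.001 -0.001 -0.030; -12 -14 27 -0.001 -0.001 -0.030
```

Request:
move_arm:
  rows: "-13 -14 27 0 0 -0.03; -13 -14 27 0 0 -0.03; -12 -14 27 0 0 -0.03; 0 0 0 0 0 0"

```text
time_s: 2.9
ee_pos: [0.4507, -0.3173, 0.2176]
eef_rot: [3.141, -0.001, -1.575]
force: [-0.7, -0.3, 0.2]
grip_width: 0.0941
```

```bash
python3 - <<'E'
from h import *
p,r,o=pose(); c=camera("wrist"); print(p,r)
cv2.imwrite("pics/w1.png",c["color"]); np.savez("w1.npz",p=p,r=r,**c)
E
```

```text
[ 0.45066346 -0.31731883  0.21762583] [ 3.14134823e+00 -1.19313552e-03 -1.57530428e+00]
```

View pics/w1.png

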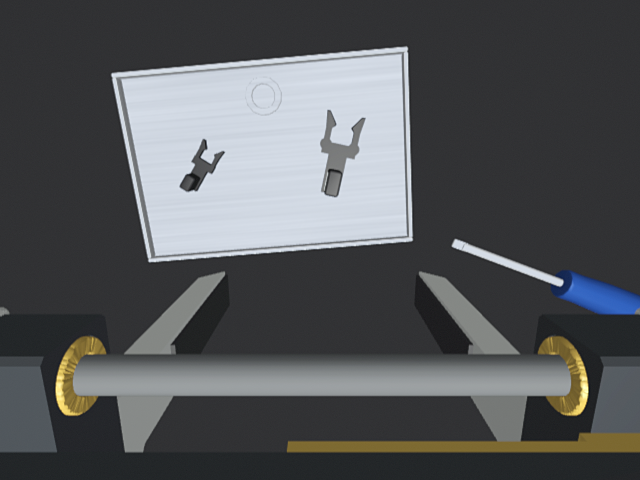

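The wrist view shows the larger clip's fin at about (333,183), with its prongs at (331,112) and (363,119). Next I'll segment it.

```bash
python3 - <<'E'
from h import *
d=np.load("w1.npz");c={k:d[k] for k in d.files};T=cam_T(c,(c["p"],c["r"]))
g=c["color"].astype(int)
crop=g[90:215,300:390]; gray=crop.mean(2)
cv2.imwrite("pics/w1c.png",cv2.resize(c["color"][95:210,290:390],None,fx=5,fy=5,interpolation=cv2.INTER_CUBIC))
m=np.zeros((480,640),np.uint8); m[90:215,300:390]=(gray<150)
n,l,st,ce=cv2.connectedComponentsWithStats(m); print(st,ce)
k=1+np.argmax(st[1:,4]); vs,us=np.where(l==k)
pts=np.array([ray(c,T,(u,v),0.008) for u,v in zip(us,vs)])
zz=np.array([dep(c,T,(u,v))[2] for u,v in zip(us,vs)]); print(np.percentile(zz,[0,10,50,90,95,100]))
top=zz>0.030
P=np.array([dep(c,T,(u,v)) for u,v in zip(us[top],vs[top])]); print("fin top mean",P.mean(0))
pu=np.array([ray(c,T,(u,v),0.035) for u,v in zip(us[top],vs[top])])
print(pu.mean(0), cv2.minAreaRect((pu[:,:2]*1000).astype(np.float32)))
pl=(zz<0.014); q=pts[pl]
print("plate rect",cv2.minAreaRect((q[:,:2]*1000).astype(np.float32)))
for uv in [(330,111),(364,119),(322,143),(358,150),(323,180),(405,50),(120,80),(370,200)]: print(uv,ray(c,T,uv,.008),dep(c,T,uv))
E
```

```text
[[     0      0    640    480 305652]
 [   320    110     45     87   1548]] [[319.40941332 239.9266846 ]
 [337.38630491 155.25129199]]
[0.00289608 0.00820414 0.00935768 0.03597943 0.03648881 0.3006708 ]
fin top mean [ 0.49789948 -0.32475918  0.04294469]
[ 0.49768427 -0.32517783  0.035     ] ((506.8981018066406, -328.5485534667969), (19.27108383178711, 37.95659637451172), 81.86531066894531)
plate rect ((516.7107543945312, -329.2335510253906), (29.398529052734375, 59.1317253112793), 77.49398803710938)
(330, 111) [ 0.54769291 -0.32365839  0.008     ] [ 0.54763685 -0.32364522  0.00858439]
(364, 119) [ 0.54194962 -0.3488169   0.008     ] [ 0.5418359  -0.34865521  0.00949032]
(322, 143) [ 0.52492956 -0.31765956  0.008     ] [ 0.52489889 -0.31765611  0.00968903]
(358, 150) [ 0.51968735 -0.34477466  0.008     ] [ 0.51968703 -0.34464766  0.00934128]
(323, 180) [ 0.49744284 -0.3182971   0.008     ] [ 0.49750383 -0.3182937   0.00880493]
(405, 50) [ 0.58855979 -0.37694458  0.008     ] [ 0.58727784 -0.37583113  0.01344195]
(120, 80) [ 0.56971749 -0.17186485  0.008     ] [ 0.57012236 -0.17069149  0.0056349 ]
(370, 200) [ 0.4818669  -0.35477961  0.008     ] [ 0.48138667 -0.35525943  0.00427675]
```

View pics/w1c.png

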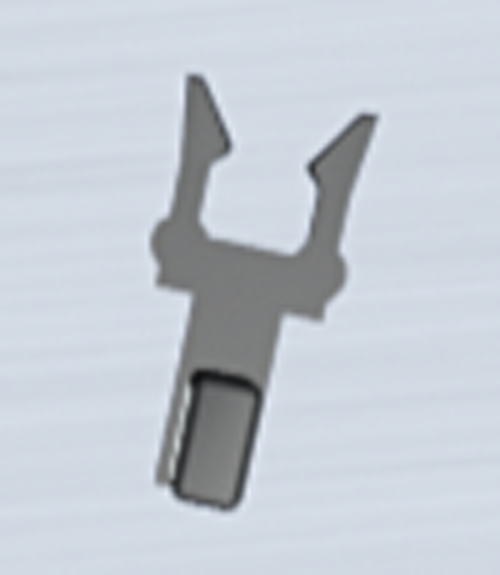

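The plate rectangle is 59.1 × 29.4 mm, which matches, so this is the larger clip. Its yaw is -12.5° and its fin is at (0.497,-0.325). I'll approach with the jaws part open to clear the rim.

```bash
python3 - <<'E'
from h import *
p,r,o=pose()
print(plan(p,r,[0.497,-0.3248,0.150],[np.pi,0,-1.789],3))
E
```

```text
2 -15 23 -0.001 -0.001 0.071; 1 -16 23 -0.001 -0.001 0.071; 0 -16 23 -0.001 -0.001 0.071
```

Request:
move_arm:
  rows: "2 -15 23 0 0 0.071; 1 -16 23 0 0 0.071; 0 -16 23 0 0 0.071; 0 0 0 0 0 0"
  grip: -0.3

```text
time_s: 3.45
ee_pos: [0.4982, -0.3288, 0.1553]
eef_rot: [-3.132, -0.006, -1.8]
force: [-0.6, -0.4, 0.8]
grip_width: 0.0575
```

```bash
python3 - <<'E'
from h import *
p,r,o=pose(); c=camera("wrist"); print(p,r)
cv2.imwrite("pics/w2.png",c["color"]); 
print(plan(p,r,[0.497,-0.3248,0.1075],[np.pi,0,-1.789],3))
E
```

```text
[ 0.49822443 -0.32881351  0.15533111] [-3.13206798 -0.00632115 -1.79962499]
-1 1 16 -0.003 -0.002 -0.004; -1 1 16 -0.003 -0.002 -0.004; -1 1 16 -0.003 -0.002 -0.004
```

View pics/w2.png

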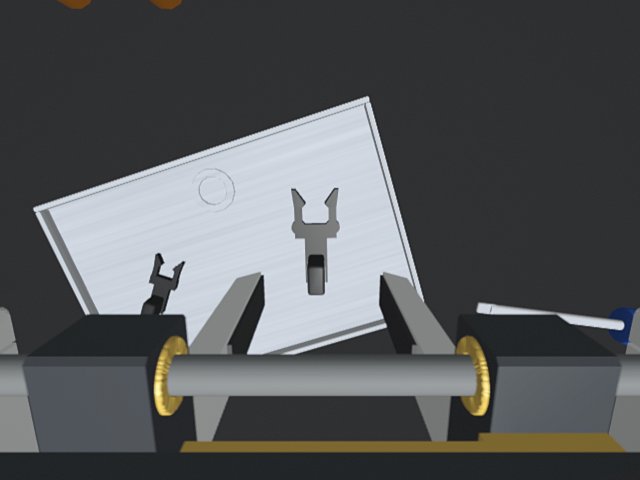

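The clip is straight in the image, with its fin at (316,275) centred between the fingers. Going down.

Request:
move_arm:
  rows: "0 0 0 0 0 0; 0 0 16 0 0 0"

```text
time_s: 3.75
ee_pos: [0.4982, -0.3303, 0.144]
eef_rot: [-3.125, -0.009, -1.798]
force: [-0.6, 0.4, -0.7]
grip_width: 0.0346
```

```bash
python3 - <<'E'
from h import *
p,r,o=pose();  print(p,r,o["grip_width"])
print(plan(p,r,[0.497,-0.3248,0.1075],[np.pi,0,-1.789],2))
E
```

```text
[ 0.498227   -0.3302909   0.14396717] [-3.12536903 -0.00949521 -1.79767419] 0.03456711948449534
-3 2 18 -0.008 -0.005 -0.004; -3 1 18 -0.008 -0.005 -0.004
```

Request:
move_arm:
  rows: "-3 2 12 -0.01 -0.007 0.004; -3 1 12 -0.008 -0.005 0.004; 0 0 0 0 0 0"

```text
time_s: 4.12
ee_pos: [0.4958, -0.3231, 0.1168]
eef_rot: [3.136, 0.005, -1.806]
force: [-0.6, -0.7, -0.9]
grip_width: 0.0335
```

```bash
python3 - <<'E'
from h import *
p,r,o=pose();  print(p,r,o["grip_width"])
print(plan(p,r,[0.497,-0.3248,0.1075],[np.pi,0,-1.789],2))
E
```

```text
[ 0.49581813 -0.32306725  0.1167753 ] [ 3.13595842  0.00455876 -1.80580699] 0.03352364320383598
1 -1 5 0.003 0.002 -0.008; 1 -1 5 0.003 0.002 -0.008
```

Request:
move_arm:
  rows: "1 -1 5 0.003 0.002 -0.008; 1 0 4 0.002 0.001 -0.006; 0 0 0 0 0 0"

```text
time_s: 4.5
ee_pos: [0.4966, -0.3255, 0.1075]
eef_rot: [-3.141, 0.001, -1.79]
force: [0.4, 0.6, -0.8]
grip_width: 0.033
```

```bash
python3 - <<'E'
from h import *
p,r,o=pose();  print(p,r,o["grip_width"])
print(plan(p,r,[0.497,-0.3248,0.1075],[np.pi,0,-1.789],1))
E
```

```text
[ 0.49657439 -0.32550949  0.10746028] [-3.14117470e+00  1.06931599e-03 -1.79047147e+00] 0.03303249378654953
-1 0 0 0 0.001 -0.001
```

Request:
move_arm:
  rows: "0 0 0 0 0 0; 0 0 0 0 0 0; 0 0 0 0 0 0; 0 0 0 0 0 0"
  grip: -1
  newtons: 50

```text
time_s: 5.0
ee_pos: [0.4967, -0.3256, 0.108]
eef_rot: [-3.14, 0.001, -1.791]
force: [0.4, -0.3, -0.8]
grip_width: 0.01
```

The jaws stopped at 10 mm, so the fin is gripped. I'll lift and look.

Request:
move_arm:
  rows: "0 0 -10 0 0 0; 0 0 -30 0 0 0; 0 0 -50 0 0 0; 0 0 -50 0 0 0; 0 0 0 0 0 0"

```text
time_s: 5.62
ee_pos: [0.4964, -0.3256, 0.2548]
eef_rot: [-3.14, 0.0, -1.791]
force: [-1.0, -0.1, -1.0]
grip_width: 0.0097
```

```bash
python3 - <<'E'
from h import *
p,r,o=pose();  print(p,r,o["grip_width"],o["force"])
print(plan(p,r,[0.493,0.138,0.265],[np.pi,0,-1.37],11))
E
```

```text
[ 0.49635683 -0.32557534  0.25482735] [-3.13973541e+00  3.75026332e-04 -1.79057298e+00] 0.00972583259588032 [-0.9870317  -0.07318131 -0.96023612]
-41 9 -1 0 0 -0.038; -41 8 -1 0 0 -0.038; -42 6 -1 0 0 -0.038; -42 5 -1 0 0 -0.038; -42 3 -1 0 0 -0.038; -42 2 -1 0 0 -0.038; -42 0 -1 0 0 -0.038; -42 -2 -1 0 0 -0.038; -42 -3 -1 0 0 -0.038; -42 -5 -1 0 0 -0.038; -42 -7 -1 0 0 -0.038
```

Request:
move_arm:
  rows: "-20 9 -1 0 0 -0.038; -41 8 -1 0 0 -0.038; -42 6 -1 0 0 -0.038; -42 5 -1 0 0 -0.038; -42 3 -1 0 0 -0.038; -42 2 -1 0 0 -0.038; -42 0 -1 0 0 -0.038; -42 -2 -1 0 0 -0.038; -42 -3 -1 0 0 -0.038; -42 -5 -1 0 0 -0.038; -30 -7 -1 0 0 -0.038; 0 0 0 0 0 0; 0 0 0 0 0 0"

```text
time_s: 7.25
ee_pos: [0.4842, 0.1192, 0.2597]
eef_rot: [3.133, 0.003, -1.36]
force: [-1.1, 0.0, 0.8]
grip_width: 0.0097
```

```bash
python3 - <<'E'
from h import *
p,r,o=pose();  print(p,r,o["grip_width"],o["force"])
print(plan(p,r,[0.493,0.138,0.265],[np.pi,0,-1.37],2))
E
```

```text
[0.48420824 0.11916952 0.25967371] [ 3.13305618  0.00331198 -1.36029954] 0.00973320681674342 [-1.05236326  0.0068876   0.75730057]
-8 -6 -3 0.004 0.002 0.005; -8 -6 -3 0.004 0.002 0.005
```

Request:
move_arm:
  rows: "-9 -4 -2 0.004 0.002 0.005; -8 -4 -2 0.003 0.002 0.003; 0 0 0 0 0 0; 0 0 0 0 0 0"

```text
time_s: 7.75
ee_pos: [0.4891, 0.137, 0.2638]
eef_rot: [3.14, -0.001, -1.372]
force: [-0.2, 0.0, 0.1]
grip_width: 0.0093
```

```bash
python3 - <<'E'
from h import *
p,r,o=pose(); c=camera("wrist"); print(p,r,o["force"])
cv2.imwrite("pics/w3.png",c["color"]); np.savez("w3.npz",p=p,r=r,**c)
E
```

```text
[0.48907047 0.13697341 0.26377382] [ 3.14033021e+00 -1.12820971e-03 -1.37209764e+00] [-0.1839549   0.04814221  0.11172911]
```

View pics/w3.png

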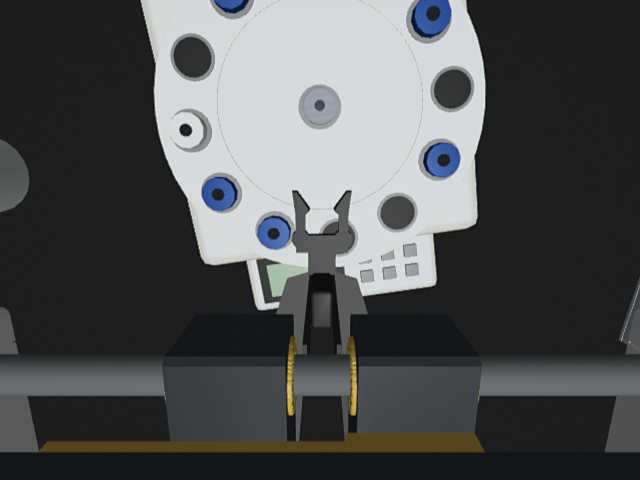

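The spindle head is at about (320,106), and the held clip's prong tips are at (294,192) and (350,192). I'll measure both in the same camera frame.

```bash
python3 - <<'E'
from h import *
d=np.load("w3.npz");c={k:d[k] for k in d.files};T=cam_T(c,(c["p"],c["r"]))
g=cv2.cvtColor(c["color"],cv2.COLOR_BGR2GRAY)
cv2.imwrite("pics/w3c.png",cv2.resize(c["color"][70:270,250:390],None,fx=4,fy=3,interpolation=cv2.INTER_CUBIC) if 0 else cv2.resize(c["color"][80:270,260:390],None,fx=3.1,fy=3.1,interpolation=cv2.INTER_CUBIC))
m=np.zeros_like(g); m[80:135,290:350]=g[80:135,290:350]<195
n,l,st,ce=cv2.connectedComponentsWithStats(m); k=1+np.argmax(st[1:,4]); print(st[k],ce[k], g[106,312],g[106,345],g[120,320])
cs,_=cv2.findContours((l==k).astype(np.uint8),0,1); print(cv2.minEnclosingCircle(cs[0]))
b=np.zeros((480,640),bool); b[95:115,310:330]=1
print("head depth z",np.median([dep(c,T,(u,v))[2] for u in range(312,328) for v in range(98,114)]))
print("hub z",[round(float(np.median([dep(c,T,(u+i,v+j))[2] for i in range(-8,9) for j in range(-8,9)])),4) for u,v in [(260,106),(380,106),(320,60),(250,140),(390,130)]])
for z in (.1195,.1215,.1235,.1255,.1295): print("head",z,ray(c,T,ce[k],z))
# clip
m=np.zeros_like(g); m[180:262,285:365]=1
D=np.array([[dep(c,T,(u,v)) for u in range(285,365)] for v in range(180,262)])
mm=(D[...,2]>.145)&(D[...,2]<.19); zz=D[mm]
print("clip z pct",np.percentile(zz[:,2],[5,50,95]))
vs,us=np.where(mm); us+=285;vs+=180
ztop=c["p"][2]-.1075+.008-.0005
q=np.array([ray(c,T,(u,v),ztop) for u,v in zip(us,vs)])
Ti=np.linalg.inv(np.block([[R.from_euler('xyz',c["r"]).as_matrix(),c["p"][:,None]],[np.zeros((1,3)),1]]))
qt=(Ti[:3,:3]@q.T).T+Ti[:3,3]
print("ztop",ztop,"clip tool ext x",qt[:,0].min(),qt[:,0].max(),"y",qt[:,1].min(),qt[:,1].max())
tip=qt[qt[:,1]<qt[:,1].min()+.004]; print("tips x",tip[:,0].min(),tip[:,0].max())
# z vs y tilt
pz=(Ti[:3,:3]@zz.T).T+Ti[:3,3]; print("tilt fit z vs (x,y)",np.linalg.lstsq(np.c_[pz[:,:2],np.ones(len(pz))],pz[:,2],rcond=None)[0])
for z in (.1195,.1235,.1275): 
    h=ray(c,T,ce[k],z); print("head in tool",z,Ti[:3,:3]@h+Ti[:3,3])
E
```

```text
[ 298   84   43   46 1533] [319.30854534 106.40443575] 158 217 158
((319.0869445800781, 106.43478393554688), 22.64626693725586)
head depth z 0.1245260174599588
hub z [0.115, 0.115, 0.1151, 0.1151, 0.115]
head 0.1195 [0.58016076 0.15685377 0.1195    ]
head 0.1215 [0.57995464 0.15680267 0.1215    ]
head 0.1235 [0.57974853 0.15675157 0.1235    ]
head 0.1255 [0.57954242 0.15670047 0.1255    ]
head 0.1295 [0.57913019 0.15659827 0.1295    ]
clip z pct [0.16317885 0.16479018 0.16581917]
ztop 0.16377381839834676 clip tool ext x -0.01564223299066768 0.014299767163355237 y -0.05044647786273282 -0.01468426540761425
tips x -0.014725132591957672 0.013850495104159467
tilt fit z vs (x,y) [ 0.00247711 -0.01332494  0.09866149]
head in tool 0.1195 [-0.00167132 -0.09340435  0.14415422]
head in tool 0.1235 [-0.00164799 -0.092975    0.14015478]
head in tool 0.1275 [-0.00162466 -0.09254566  0.13615535]
```

View pics/w3c.png

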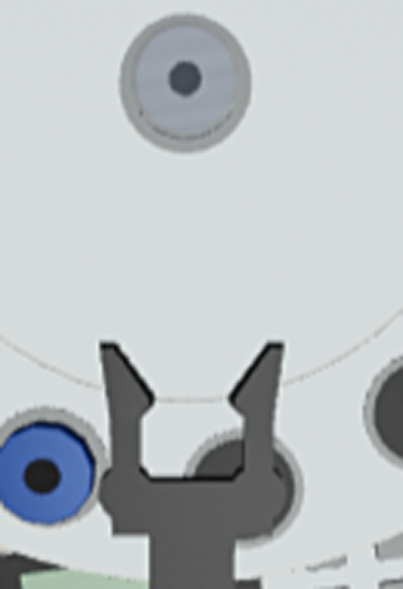

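Measured in the tool frame, the bore is at (-0.6,-36.4) mm and the spindle at (-1.6,-93) mm. The lift is about 4 mm (hub ≈ 0.114). Next I'll align and come down beside the head.

Request:
move_arm:
  rows: "-1 -10 10 0 0 0; 0 -10 12 0 0 0; 0 -9 10 0 0 0; 0 0 0 0 0 0; 0 0 0 0 0 0"

```text
time_s: 8.43
ee_pos: [0.5194, 0.1437, 0.2283]
eef_rot: [3.139, -0.001, -1.373]
force: [0.1, -0.2, -0.7]
grip_width: 0.0097
```

```bash
python3 - <<'E'
from h import *
p,r,o=pose(); c=camera("wrist"); print(p,r,o["force"])
cv2.imwrite("pics/w4.png",c["color"]); np.savez("w4.npz",p=p,r=r,**c)
T=cam_T(c,(p,r)); print(R.from_euler('xyz',r).inv().apply(np.array([.5797,.1567,.12])-p))
cv2.imwrite("pics/w4c.png",cv2.resize(c["color"][120:290,250:390],None,fx=4,fy=3.5,interpolation=cv2.INTER_CUBIC))
E
```

```text
[0.51939005 0.14369221 0.22826238] [ 3.13853821e+00 -1.14475941e-03 -1.37273489e+00] [ 0.14720116 -0.22729748 -0.69775224]
[-0.00101029 -0.06202081  0.10807236]
```

View pics/w4c.png

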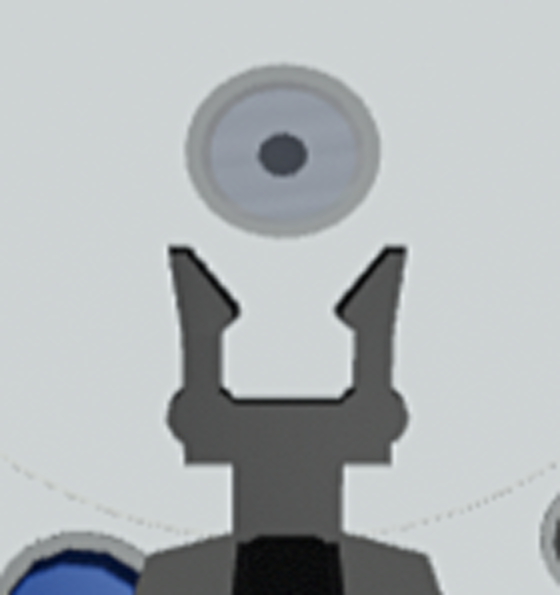

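Centred to within 0.5 mm: the head is at x=283 and the throat at x=287 in the 4× crop. Next I'll descend to feel contact.

Request:
move_arm:
  rows: "-0.5 0.7 3 0 0 0; 0 0 3 0 0 0; 0 0 0 0 0 0; 0 0 0 0 0 0"

```text
time_s: 8.98
ee_pos: [0.5183, 0.1441, 0.2227]
eef_rot: [3.14, -0.001, -1.373]
force: [-0.1, -0.6, -1.4]
grip_width: 0.0097
```

Request:
move_arm:
  rows: "0 0 1 0 0 0; 0 0 0 0 0 0"

```text
time_s: 9.22
ee_pos: [0.5183, 0.1441, 0.2218]
eef_rot: [3.14, -0.001, -1.373]
force: [-0.4, -0.6, -1.1]
grip_width: 0.0096
```

Request:
move_arm:
  rows: "0 0 1 0 0 0; 0 0 0 0 0 0"

```text
time_s: 9.48
ee_pos: [0.5183, 0.144, 0.2207]
eef_rot: [3.14, -0.001, -1.373]
force: [0.4, -0.2, -0.7]
grip_width: 0.0096
```

Request:
move_arm:
  rows: "0 0 1 0 0 0; 0 0 0 0 0 0"

```text
time_s: 9.72
ee_pos: [0.5183, 0.144, 0.2196]
eef_rot: [3.14, -0.001, -1.373]
force: [-1.6, -0.2, 0.1]
grip_width: 0.0097
```

Request:
move_arm:
  rows: "0 0 1 0 0 0; 0 0 0 0 0 0"

```text
time_s: 9.98
ee_pos: [0.5184, 0.1441, 0.2189]
eef_rot: [3.141, -0.001, -1.373]
force: [-0.5, -0.4, 1.1]
grip_width: 0.01
```

Request:
move_arm:
  rows: "0 0 1 0 0 0; 0 0 0 0 0 0"

```text
time_s: 10.22
ee_pos: [0.5186, 0.1441, 0.2183]
eef_rot: [-3.142, -0.001, -1.373]
force: [-0.9, 0.2, 3.4]
grip_width: 0.0099
```

Contact came at TCP z ≈ 0.2188, where vision predicted 0.2186. Pressing the spring to about 4.2 mm.

Request:
move_arm:
  rows: "0 0 1 0 0 0; 0 0 1 0 0 0; 0 0 0 0 0 0"

```text
time_s: 10.6
ee_pos: [0.5187, 0.1441, 0.2166]
eef_rot: [-3.141, -0.001, -1.373]
force: [-0.3, -1.4, 5.3]
grip_width: 0.0092
```

Request:
move_arm:
  rows: "0 0 1 0 0 0; 0 0 0.7 0 0 0; 0 0 0 0 0 0"

```text
time_s: 10.98
ee_pos: [0.5189, 0.1442, 0.2154]
eef_rot: [-3.14, -0.001, -1.373]
force: [-1.5, -0.8, 5.2]
grip_width: 0.0096
```

```bash
python3 - <<'E'
from h import *
f=[];ps=[]
for i in range(1):
    p,r,o=pose(); print(p,r,o["force"],o["moment"])
c=camera("wrist"); np.savez("w5.npz",p=p,r=r,**c); T=cam_T(c,(p,r))
p,r,o=pose(); print(p,r,o["force"])
cv2.imwrite("pics/w5c.png",cv2.resize(c["color"][120:290,250:390],None,fx=4,fy=3.5,interpolation=cv2.INTER_CUBIC))
s=camera("scene");cv2.imwrite("pics/s5.png",cv2.resize(s["color"][170:290,300:430],None,fx=5,fy=5,interpolation=cv2.INTER_CUBIC))
p,r,o=pose(); print(p,r,o["force"])
for n,uv in dict(h=(260,130),h2=(380,130),h3=(320,100),head=(315,150),L=(297,212),Rr=(346,212),mid=(322,228),back=(322,245)).items(): print(n,[round(float(np.median([dep(c,T,(uv[0]+i,uv[1]+j))[2] for i in range(-2,3) for j in range(-2,3)])),4)])
E
```

```text
[0.51885398 0.14419314 0.21540443] [-3.14012090e+00 -1.09314405e-03 -1.37257318e+00] [-1.46882215 -0.82561679  5.16471141] [-0.02448705  0.39138181 -0.00392297]
[0.51889251 0.14417177 0.21547941] [-3.13998230e+00 -1.13153461e-03 -1.37265205e+00] [-1.58991156 -0.386539    5.02966709]
[0.51887639 0.14417218 0.21544175] [-3.14002793e+00 -1.07198177e-03 -1.37264741e+00] [-2.40437801 -0.44274651  5.81262316]
h [0.1116]
h2 [0.1115]
h3 [0.1117]
head [0.1245]
L [0.1163]
Rr [0.1165]
mid [0.1115]
back [0.1168]
```

View pics/s5.png

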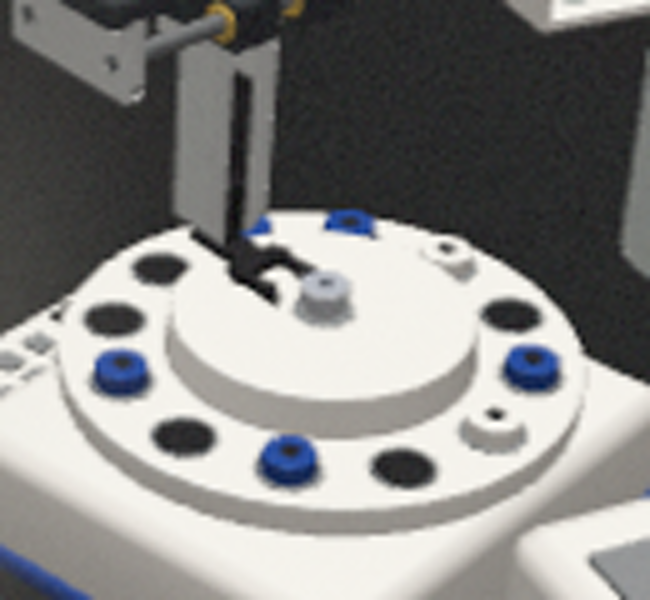

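View pics/w5c.png

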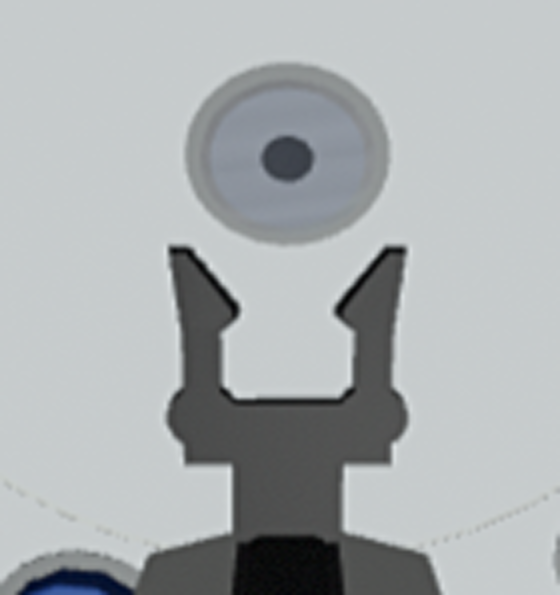

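The hub has gone down 3.4 mm (0.1150→0.1116), with the clip flat and centred. It needs 3.5–5 mm, so I'll press about 0.9 mm more and then slide in gently.

Request:
move_arm:
  rows: "0 0 1 0 0 0; 0 0 0.2 0 0 0; 0 0 0 0 0 0"

```text
time_s: 11.45
ee_pos: [0.5191, 0.1442, 0.215]
eef_rot: [-3.139, -0.001, -1.373]
force: [-1.5, -0.2, 6.1]
grip_width: 0.0094
```

Request:
move_arm:
  rows: "0 -1.5 0 0 0 0; 0 -1.5 0 0 0 0; 0 -1.5 0 0 0 0; 0 0 0 0 0 0"

```text
time_s: 11.95
ee_pos: [0.5238, 0.1452, 0.2159]
eef_rot: [-3.138, -0.001, -1.373]
force: [-1.8, -0.0, 5.0]
grip_width: 0.0097
```

Request:
move_arm:
  rows: "0 0 1 -0.003 0 0; 0 0 1 0 0 0; 0 0 0.3 0 0 0"

```text
time_s: 12.32
ee_pos: [0.5242, 0.1453, 0.2144]
eef_rot: [-3.139, -0.001, -1.373]
force: [-1.7, -0.8, 6.6]
grip_width: 0.0095
```

```bash
cat > look.py <<'E'
from h import *
import sys
n=sys.argv[1]
p,r,o=pose(); c=camera("wrist"); np.savez(n+".npz",p=p,r=r,**c); T=cam_T(c,(p,r))
print(p,r,o["force"],o["moment"])
cv2.imwrite(f"pics/{n}c.png",cv2.resize(c["color"][120:290,250:390],None,fx=4,fy=3.5,interpolation=cv2.INTER_CUBIC))
f=lambda u,v,k=2:round(float(np.median([dep(c,T,(u+i,v+j))[2] for i in range(-k,k+1) for j in range(-k,k+1)])),4)
print("hub",f(250,130,5),f(390,130,5),"clip shoulders",f(299,240),f(345,240),"shank",f(322,245),"prongs",f(301,217,1),f(344,217,1),f(296,196,1),f(349,196,1))
R_=R.from_euler('xyz',r); print("axis in tool",R_.inv().apply(np.array([.5797,.1567,.12])-p)*1000)
E
python3 look.py w6
```

```text
[0.52417135 0.14526258 0.21443345] [-3.13929829e+00 -1.18891644e-03 -1.37250500e+00] [-1.71881179 -0.75757851  6.57507858] [-0.07937632  0.42851532  0.01285281]
hub 0.1106 0.1108 clip shoulders 0.116 0.1158 shank 0.1158 prongs 0.1154 0.1159 0.1156 0.1155
axis in tool [ -0.38673372 -56.47683474  94.56288293]
```

View pics/w6c.png

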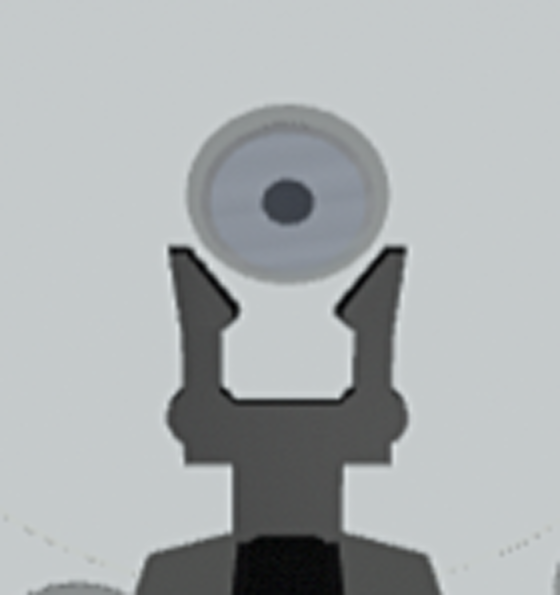

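The hub is 4.3 mm down with the clip's top below the head's underside, and the clip is flat and centred (throat at 287, head at 288). Sliding in.

Request:
move_arm:
  rows: "0 -1.5 0.3 0 0 0; 0 -1.5 0.3 0 0 0; 0 -1.5 0.3 -0.001 0 0"

```text
time_s: 12.75
ee_pos: [0.5289, 0.1462, 0.2145]
eef_rot: [-3.139, -0.001, -1.372]
force: [-1.9, -0.2, 6.2]
grip_width: 0.0095
```

```bash
python3 look.py w7
```

```text
[0.52886266 0.14621197 0.21450838] [-3.13918391e+00 -1.16649206e-03 -1.37247714e+00] [-1.94622218 -0.1579729   6.21186249] [-0.0133087   0.45648998 -0.01021794]
hub 0.1108 0.1107 clip shoulders 0.1157 0.1155 shank 0.1156 prongs 0.1153 0.1157 0.1157 0.1156
axis in tool [ -0.37664238 -51.67945572  94.63276006]
```

View pics/w7c.png

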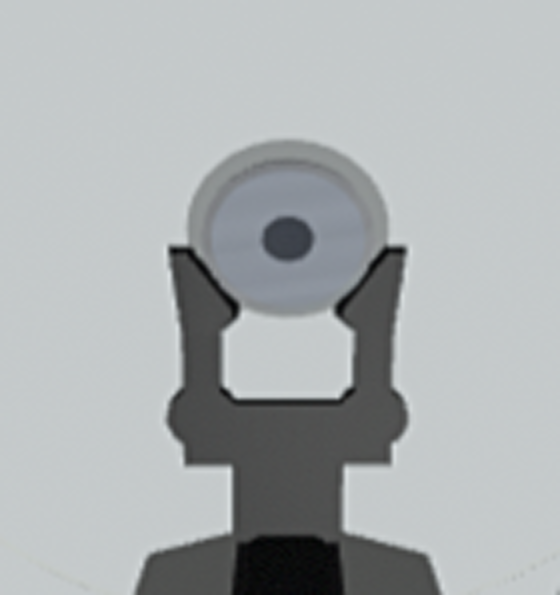

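The prongs are starting under the head with no rise in force. Continuing.

Request:
move_arm:
  rows: "0 -1.3 0.3 0 0 0; 0 -1.3 0.3 0 0 0"

```text
time_s: 13.05
ee_pos: [0.5317, 0.1468, 0.2145]
eef_rot: [-3.138, -0.001, -1.372]
force: [-2.5, -0.4, 7.4]
grip_width: 0.0095
```

Request:
move_arm:
  rows: "0 -1.2 0.3 -0.001 0 0; 0 -1.2 0.3 0 0 0"

```text
time_s: 13.3
ee_pos: [0.5342, 0.1473, 0.2145]
eef_rot: [-3.139, -0.001, -1.372]
force: [-1.0, 0.0, 6.2]
grip_width: 0.0095
```

```bash
python3 look.py w8
```

```text
[0.53424582 0.14733556 0.2144913 ] [-3.13891766e+00 -1.10156368e-03 -1.37249263e+00] [-1.01506685  0.01082166  6.24186088] [-0.02624026  0.49519475  0.0165292 ]
hub 0.1107 0.1107 clip shoulders 0.1155 0.1156 shank 0.1157 prongs 0.1156 0.1159 0.1157 0.1151
axis in tool [ -0.33023019 -46.15530584  94.61480071]
```

View pics/w8c.png

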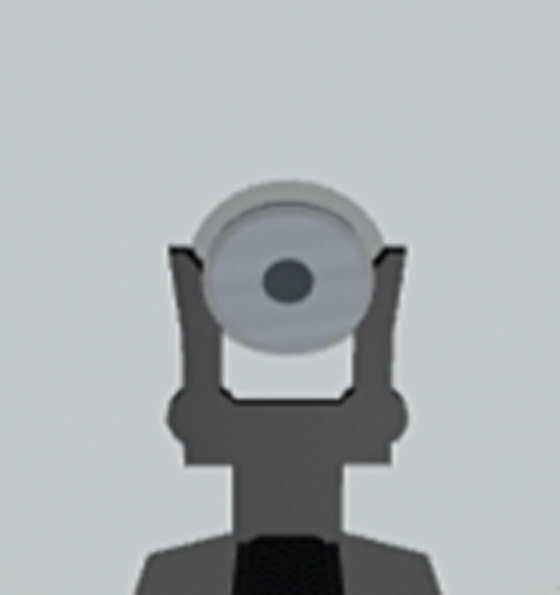

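The prongs are now under the head in the groove, so the throat on the neck comes next.

Request:
move_arm:
  rows: "0 -1.2 0.3 0 0 0; 0 -1.2 0.3 -0.001 0 0"

```text
time_s: 13.6
ee_pos: [0.5362, 0.1477, 0.2142]
eef_rot: [3.141, -0.001, -1.372]
force: [-5.6, -1.5, 7.3]
grip_width: 0.0092
```

Request:
move_arm:
  rows: "0 -1.2 0.3 0 0 0; 0 -1.2 0.3 -0.001 0 0"

```text
time_s: 13.85
ee_pos: [0.5379, 0.1481, 0.2138]
eef_rot: [3.138, -0.001, -1.372]
force: [-7.3, -1.5, 9.7]
grip_width: 0.0092
```

Request:
move_arm:
  rows: "0 -1.2 0.3 0 0 0; 0 -1.2 0.3 -0.001 0 0"

```text
time_s: 14.1
ee_pos: [0.54, 0.1485, 0.2139]
eef_rot: [3.136, -0.001, -1.372]
force: [-3.8, -0.1, 7.2]
grip_width: 0.0095
```

Request:
move_arm:
  rows: "0 -1.2 0.1 0.003 0 0; 0 -1.2 0.1 0.002 0 0"

```text
time_s: 14.35
ee_pos: [0.5426, 0.149, 0.2144]
eef_rot: [-3.141, -0.001, -1.372]
force: [-0.6, -0.6, 6.8]
grip_width: 0.0095
```

```bash
python3 look.py w9
```

```text
[0.54258327 0.14898003 0.2144421 ] [-3.14099879e+00 -1.39701529e-03 -1.37240503e+00] [-0.63212917 -0.63094706  6.77744888] [-0.02116942  0.36868759  0.01394049]
hub 0.1108 0.1107 clip shoulders 0.1154 0.1154 shank 0.1156 prongs 0.1233 0.1155 0.1157 0.1157
axis in tool [ -0.38504955 -37.85413793  94.46415584]
```

View pics/w9c.png

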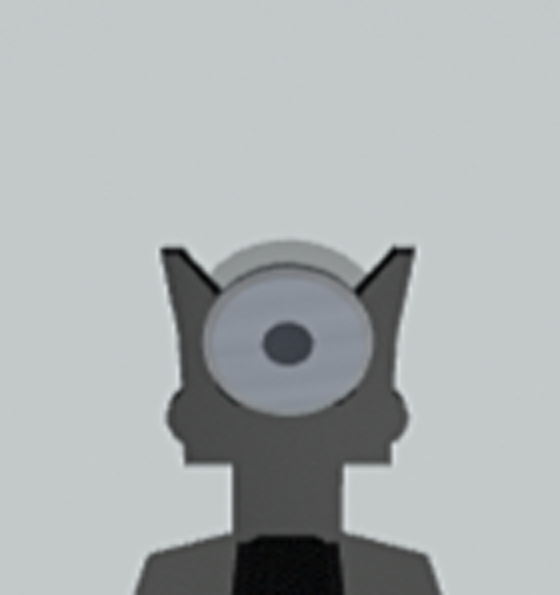

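The prongs are still splayed (tips 254 wide against 237 when free), so it needs about 1.5–2 mm more.

Request:
move_arm:
  rows: "0 -1.2 0.1 0 0 0; 0 -1 0.1 0 0 0"

```text
time_s: 14.65
ee_pos: [0.5452, 0.1495, 0.215]
eef_rot: [-3.139, -0.001, -1.372]
force: [-2.7, 0.4, 6.3]
grip_width: 0.0095
```

```bash
python3 look.py w10
```

```text
[0.54521002 0.14951342 0.21501785] [-3.13930000e+00 -1.45144202e-03 -1.37234785e+00] [-2.68393976  0.36511373  6.28789768] [-0.13904103  0.72515908 -0.02684254]
hub 0.1112 0.1111 clip shoulders 0.1162 0.1162 shank 0.1162 prongs 0.1173 0.116 0.1164 0.1164
axis in tool [ -0.38379937 -35.01195588  95.09791517]
```

View pics/w10c.png

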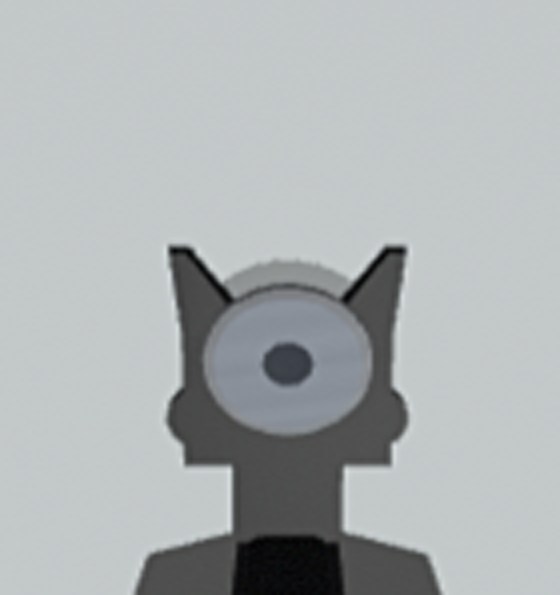

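The prongs have closed again (237 wide), so it has snapped. One gentle push will confirm it's seated.

Request:
move_arm:
  rows: "0 -1 0 0 0 0; 0 -0.5 0 0 0 0"

```text
time_s: 14.95
ee_pos: [0.5458, 0.1496, 0.215]
eef_rot: [3.14, -0.001, -1.372]
force: [-6.1, -1.1, 7.4]
grip_width: 0.0096
```

```bash
python3 look.py w11
```

```text
[0.54577258 0.14964322 0.21496106] [ 3.14001919e+00 -1.46781905e-03 -1.37232223e+00] [-6.08931586 -1.12237117  7.40267435] [-0.21451308  1.10273835  0.03058722]
hub 0.111 0.1111 clip shoulders 0.1162 0.1161 shank 0.1166 prongs 0.1164 0.1159 0.1157 0.1161
axis in tool [ -0.36804237 -34.80216537  94.90597877]
```

It's seated: the force rises to about 6 N with no more travel. I'll relax the load, then open.

Request:
move_arm:
  rows: "0 0.6 -0.3 0 0 0; 0 0.2 -0.4 0 0 0; 0 0 0 0 0 0"

```text
time_s: 15.38
ee_pos: [0.5453, 0.1495, 0.2154]
eef_rot: [3.141, -0.001, -1.372]
force: [1.5, 0.1, 1.4]
grip_width: 0.0096
```

Request:
move_arm:
  rows: "0 0 -0.2 0 0 0; 0 0 0 0 0 0"

```text
time_s: 15.62
ee_pos: [0.5453, 0.1495, 0.2155]
eef_rot: [3.141, -0.001, -1.372]
force: [1.6, 1.1, 1.3]
grip_width: 0.0097
```

Request:
move_arm:
  rows: "0 0 0 0 0 0; 0 0 0 0 0 0; 0 0 0 0 0 0; 0 0 0 0 0 0"
  grip: -0.4

```text
time_s: 16.12
ee_pos: [0.5448, 0.1495, 0.2149]
eef_rot: [3.139, -0.002, -1.372]
force: [-1.0, 0.2, -0.5]
grip_width: 0.0282
```

```bash
python3 look.py w12
```

```text
[0.5448007  0.14945398 0.21492619] [ 3.13864722e+00 -1.51413502e-03 -1.37232244e+00] [-0.97201823  0.21811158 -0.53293257] [-0.02212028  0.20308444  0.02978362]
hub 0.1116 0.1117 clip shoulders 0.1168 0.1165 shank 0.1167 prongs 0.1228 0.1165 0.1168 0.1164
axis in tool [ -0.3662851  -35.92234127  94.82035077]
```

View pics/w12c.png

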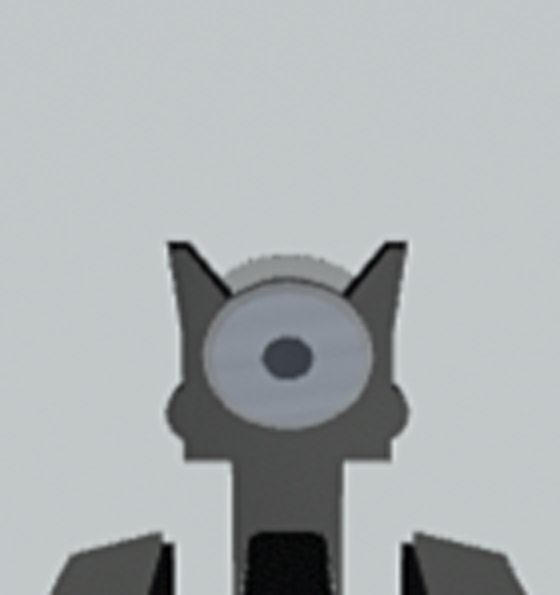

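Released: the clip stays put, and the hub is held at 0.1116, about 3.4 mm below free. Retreating upwards.

Request:
move_arm:
  rows: "0 0 -8 0 0 0; 0 0 -20 0 0 0; 0 0 -30 0 0 0; 0 0 -30 0 0 0; 0 20 -10 0 0 0; 0 0 0 0 0 0; 0 0 0 0 0 0"

```text
time_s: 17.05
ee_pos: [0.5254, 0.1457, 0.3187]
eef_rot: [3.14, -0.001, -1.372]
force: [0.8, -0.7, -0.4]
grip_width: 0.0285
```

```bash
python3 - <<'E'
from h import *
p,r,o=pose(); print(p,o["force"],o["joint_vel"]); c=camera("wrist"); T=cam_T(c,(p,r))
cv2.imwrite("pics/w13.png",c["color"])
s=camera("scene"); cv2.imwrite("pics/s13.png",s["color"])
cv2.imwrite("pics/s13c.png",cv2.resize(s["color"][190:290,310:430],None,fx=5,fy=5,interpolation=cv2.INTER_CUBIC))
np.savez("w13.npz",p=p,r=r,**c)
E
```

```text
[0.52543365 0.14567866 0.3187254 ] [ 0.78108885 -0.72149798 -0.36171293] [-0.00073887 -0.00842024  0.00215493  0.00099628  0.0035904  -0.0001531 ]
```

View pics/w13.png

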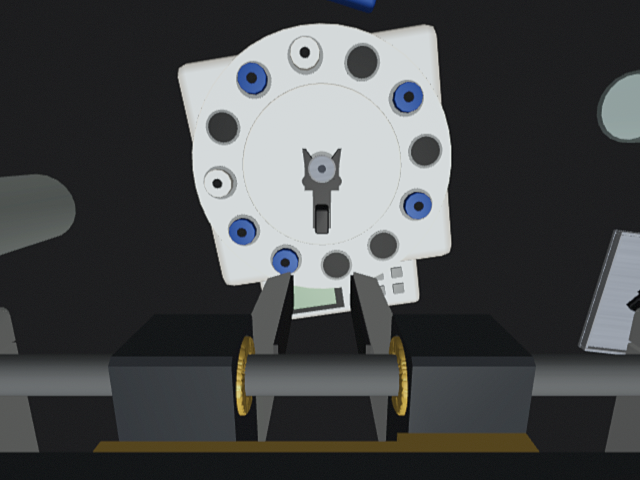

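View pics/s13c.png

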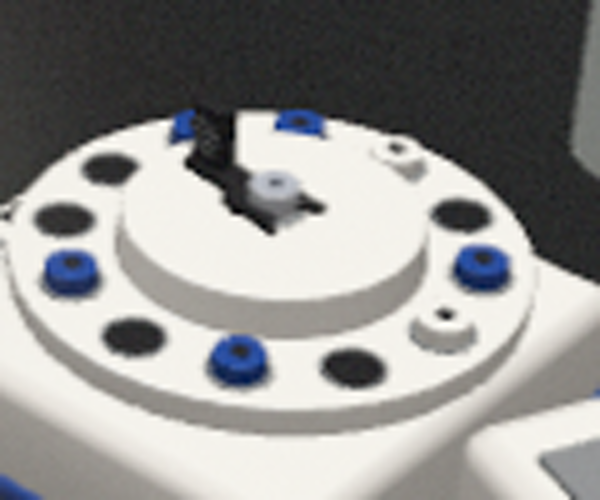

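View pics/s13.png

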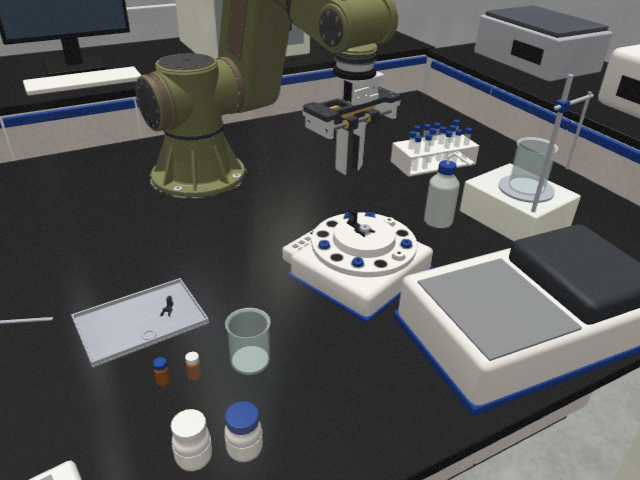

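Everything else is undisturbed. One last number: how far the tips sit ahead of the spindle axis (14 mm ±0.5 when home).

```bash
python3 - <<'E'
from h import *
for n,tips,hd,b in [("w12",[(250+179/4,120+242/3.5),(250+396/4,120+242/3.5)],(250+288/4,120+358/3.5),0)]:
    d=np.load(n+".npz");c={k:d[k] for k in d.files};T=cam_T(c,(c["p"],c["r"]))
    h=ray(c,T,hd,.1243); t=[ray(c,T,x,.1166) for x in tips]; a=np.array([np.cos(.1985),np.sin(.1985)])
    print(h,[((x-h)[:2]@a)*1000 for x in t])
d=np.load("w13.npz");c={k:d[k] for k in d.files};T=cam_T(c,(c["p"],c["r"]))
g=c["color"]; cv2.imwrite("pics/w13c.png",cv2.resize(g[135:245,275:370],None,fx=5.4,fy=5.4,interpolation=cv2.INTER_CUBIC))
E
```

```text
[0.58017087 0.15662977 0.1243    ] [np.float64(14.651215760708787), np.float64(14.633024218009478)]
```

View pics/w13c.png

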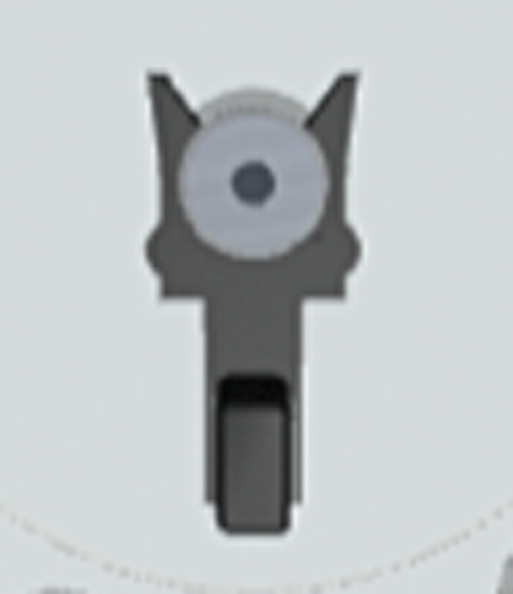

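The tips are 14.6 mm ahead of the axis, so the clip is home and flat with its fin up. Handing in.

```bash
python3 -c "
from h import *
print(ctrl.hand_in())"
```

```text
the job is handed in; nothing more can be done
None
```

The larger clip is snapped home in the spindle's groove, flat and fin up, and I handed the job in at about 17 s of the 45 s allowed.

I picked it from the tray by its fin and felt the hub at about 4 mm of lift. I then pressed the turntable down about 4.3 mm and slid the clip under the head. The sideways push peaked at about 7.5 N at the throat, then dropped as the clip snapped in.

**Last checks:**
- **Seated:** the prongs sprang back to their free width. A final gentle push met a firm stop at about 6 N. After release, the prong tips measured 14.6 mm ahead of the spindle axis; 14 ± 0.5 mm is expected, so this is within the camera error.
- **Turntable held down:** the hub stays about 3.4 mm below free after letting go (nominal 3.5 mm).
- **Everything else:** the smaller clip, beaker, wash bottle and both vials look undisturbed in the final scene picture. The gripper is clear, about 100 mm above the clip.

The wrist camera's heights read about 1 mm high throughout, so I relied on height differences and touch instead. No check failed.

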